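# Screw the end cap into a video lamp's battery tube

## Task

Take the aluminium end cap out of the parts tray and screw it into the open battery tube of the lamp until it is fully home, its head resting level on the tube's rim, then let go. Find the thread start by feel (backed off anticlockwise under light pressure, the cap drops into it), then run it in clockwise, gently: never force it if it catches. Leave the other things on the counter and in the tray where they are.

Things in the scene. Friction and masses are not known exactly. Their poses are not given: they have to be found in the camera images.
- cap_head (a point): centre of the knurled round head of the loose aluminium end cap, standing upright in the tray on its shank. The head, 48 mm in diameter and 20 mm tall (10 mm above and below this point), is the part to grip. z is up along the cap's axis. About 80 g. Gripped with some 15 N it slips in the fingers before the thread is hurt; more than 60 N on it or about 1 N m of turning is forcing it.
- cap: the end cap, 43 mm tall; origin at the centre of its foot, 33 mm below cap_head. Its shank, below the head, is 30 mm in diameter, 23 mm long, with a chamfered foot. Three thread lugs (4 mm wide, 3.5 mm thick) stand out of the shank at equal spacing to 39 mm across, their undersides 6 mm above the foot.
- lamp_mouth (a point): centre of the rim of the lamp's battery tube, its open round top, 125 mm above the counter, facing straight up; z is its axis. Bore 42 mm, tube 55 mm outside. Inside is a right-handed three-start thread. With the cap fully home, the underside of its head rests on this rim and cap_head is 10 mm above it. Let go, the cap stays where it is, so it can be regripped.
- lamp_crest (a point): centre of the top of the thread, 4 mm below the rim: three flat crests with a 33 mm bore. With the lugs on the crests, cap_head is 23 mm above the rim. Turned clockwise there, lugs catch on a blunt tooth 3.5 mm high at each crest's clockwise end and jam. One that lands on a tooth stands 3.5 mm higher and drops onto the crest when turned anticlockwise.
- lamp_start (a point): centre of the thread starts: three 9 mm wide gaps between the crests, turned differently each time. Backed off (anticlockwise from above, at most 120 degrees, 2 to 8 N down) lugs fall 8 mm into them: cap_head 14 to 15 mm above the rim; a wall stops them going further back. Clockwise from there the cap runs down 5 mm in about 75 degrees to an end stop.
- lamp: a dark torch-like video lamp held fast, lens down, in a grey 110 mm square cradle, its battery tube open at the top (fixed); origin under the centre of the cradle, on the counter, straight below the mouth
- tray_in (a point): centre of the inner floor of the grey parts tray, 160 by 140 mm with walls 18 mm high and 4 mm thick; the floor is about 4 mm above the counter. It also holds a small black battery and a thumbscrew.
- lens: black lens standing upright near the middle of the counter, 56 mm in diameter, 80 mm tall, origin at the centre of its foot; leave it alone
- camera_body: black camera, 135 mm wide and 105 mm tall, at the far side; origin under its centre; leave it alone
- battery: black battery lying in the tray, 22 by 55 by 14 mm, origin under its centre; leave it alone
- thumbscrew: steel thumbscrew standing in the tray, 18 mm in diameter, 12 mm tall, origin under its centre; leave it alone
- filter_case: flat clear filter case, 75 mm square, 16 mm thick, at the far side; origin under its centre; leave it alone
- screwdriver: screwdriver lying at the far left; leave it alone
- mug: white mug standing at the far right; origin under its centre; leave it alone
Mind the look-alikes: they are no part of the job. Of the things that look like the cap, take the one that is nearest to the robot's base at the start.

How it is judged:
On the way, in this order (a step that is already met when the one before it is completed fails the run):
1. the cap has been lifted out of the tray, above the level of the tube's rim (z of cap_head in the frame of lamp_mouth above 0.035 m), for 0.05 s.
2. the cap has dropped into the thread start (horizontal distance between cap_head and lamp_mouth below 0.004 m and z of cap_head in the frame of lamp_mouth below 0.0175 m), for 0.1 s.
At the end, for the whole second after the job is handed in: the cap sits in the lamp's tube, its head within 1.5 mm of resting on the rim, within 3 mm of the tube's axis and 0.06 rad of upright, at rest and let go (z of cap_head in the frame of lamp_mouth below 0.0115 m and horizontal distance between cap_head and lamp_mouth below 0.003 m and angle between cap_head's own z axis and vertical below 0.06 rad and linear speed of cap below 0.01 m/s); the robot touches nothing.
It fails at once if the cap is forced: more than 60 N between cap and lamp (contact force between cap and lamp above 60 N).
It fails at once if the lens is knocked or pushed more than 20 mm (distance of lens from where it was at the start of the episode above 0.02 m).
It fails at once if the camera, filter case, screwdriver or mug is pushed more than 20 mm (distance of any of camera_body, filter_case, screwdriver, mug from where it was at the start of the episode above 0.02 m).
It fails at once if the battery or the thumbscrew is moved more than 25 mm (distance of any of battery, thumbscrew from where it was at the start of the episode above 0.025 m).
It also fails if it takes over 64 s, if anything falls off the work surface, if the arm or the gripper's body presses on something with over 40 N, if the wrist force passes 120 N, or if a joint passes its speed limit or range.

## Robot

A 7-joint arm with a two-finger parallel gripper is mounted at the origin on the work surface. World frame = base frame: x ahead of the robot, y to its left, z up, the work surface at z = 0. Lengths are in m, angles in rad, forces in N, time in s.
With the tool pointing down it reaches from about 0.425 to 0.925 m from the base axis. Payload 6.8 kg.
Tool frame: the origin (TCP) lies on the front face of the gripper's body, between the roots of the fingers; the fingertips stand 73 mm ahead of it and the grasp point (between the pads) lies 54 mm ahead of it (env.nose_length is the distance from the TCP to the fingertips, in m); z points along the fingers, y is the line along which they close (so a half turn about z gives the same grasp; the last joint's range is limited). The gripper opens to 85 mm and grips with 20 to 120 N. Pads are 22 mm wide; open, the fingers measure 114 mm over their backs; the gripper's body (76 mm by 85 mm) begins 54 mm behind the grasp point. The pads swing forward as they close: fully open they stand 13 mm farther back than shut.
Start: joints at [1.129, 0.477, 0.022, 1.555, -0.011, 1.109, -0.083], TCP at [0.221, -0.638, 0.304] pointing down, gripper open.
Joint ranges: [-2.96, 2.96], [-0.34, 2.1], [-1.41, 1.46], [0.24, 2.44], [-1.37, 4.51], [0.17, 1.92], [-2.96, 2.96]. Speed limits (rad/s): [2.39, 2.39, 3.14, 3.14, 3.14, 3.14, 3.14].

## Interface

Orientations are given as a unit quaternion [w, x, y, z].
In Python, from cell import env, kin, camera, calibration, job gives the robot as it stands. The module is installed in compiled form; this text tells all that it offers. Calls block until the motion is done:
- env.reach(position, orientation): joint-space move of the TCP to a pose.
- env.movel(position, velocity=0.15, rot=None, stop_force=None): straight line of the TCP; rot=None keeps the orientation; velocity is the mean speed in m/s. With stop_force (N) it stops when the force on the tool has changed by that much, and returns True; else False.
- env.goto_joints(angles): joint-space move.
- env.grip(opening, f_grip=None): finger opening in m; f_grip is the grip in N (None keeps the last); returns when the fingers have stopped.
- env.dwell(seconds).
- kin.inverse_kinematics(position, orientation): joint angles nearest the present ones, or None.
- env.get_state(): the state.
- camera(name): name is "scene" or "top" or "wrist"; returns (picture, depth): 400x640x3 uint8, blue, green, red; 400x640 float32, m along the optical axis (not along the pixel's ray), 0 where there is no reading.
- calibration(name): a dict with "fx", "fy", "cx", "cy" (pixels), "rvec" (rotation vector, rad) and "tvec" (3), from world to camera coordinates, as OpenCV has them. Camera axes: x right, y down, z forward; pixel columns grow to the right and rows downward; lengths in m; the calibration is good to about 2 mm. A picture is of the moment at which its call begins: read the wrist's pose just before it. calibration takes no time and is no camera call; for the wrist camera it gives the pose at the moment of the call.
A pose or a line that the arm cannot do raises env.PlanningError and nothing moves.
- job.job_done(): hands the job in; it is judged then, once.
The state is a dict: "time": time; "qpos": joint angles; "joint_velocities": joint speeds; "joint_torque": joint torques, N m; "tcp_pos": TCP position; "orientation": TCP orientation; "force": force on the tool from outside, world axes, zero at the start; "torque": the same for the moment, N m; "opening": finger opening in m; "gripper_force": force on a finger pad.
Only numpy, scipy, OpenCV 4.12 (cv2) and the standard library are available. Lean on these libraries where they do the work, as an engineer would, in place of code of your own. Each camera call takes 0.05 s, during which the arm holds its last target. There are 200 camera calls.

## Working session

There is one attempt and no reset: what is moved stays moved. The work goes in short steps, each a Python script; the robot and the scene stay as the last script left them, time stands still between calls to the robot, and variables do not carry over. Pictures are saved under pics/ and viewed, at most 10 in all, crops included, and the job is handed in when it is done.

```bash
mkdir -p pics; cat > h.py <<'E'
import numpy as np, cv2
from cell import env, kin, camera, calibration, job
def cam(name):
    c=calibration(name); im,d=camera(name); return im,d,c
def unproj(c,u,v,z):
    R=cv2.Rodrigues(np.array(c["rvec"],float))[0]; t=np.array(c["tvec"],float).ravel()
    p=np.stack([(u-c["cx"])/c["fx"]*z,(v-c["cy"])/c["fy"]*z,z],-1)
    return (p-t)@R
def cloud(c,d):
    v,u=np.mgrid[:d.shape[0],:d.shape[1]]
    return unproj(c,u.astype(float),v.astype(float),d.astype(float))
E
python3 - <<'E'
from h import *
for n in ["top","scene"]:
    im,d,c=cam(n); cv2.imwrite(f"pics/{n}.png",im); np.savez(f"{n}.npz",im=im,d=d,P=cloud(c,d)); print(n,c)
s=env.get_state(); print(s)
E
```

```text
top {'fx': 429.30494725628614, 'fy': 429.30494725628614, 'cx': 313.89446951734965, 'cy': 199.49634523985796, 'rvec': array([ 2.01739014, -2.19201529,  0.24471028]), 'tvec': array([-0.02818047,  0.65235421,  0.96158536])}
scene {'fx': 419.4685800555135, 'fy': 419.4685800555135, 'cx': 318.10848167120884, 'cy': 201.87303443938603, 'rvec': array([ 1.51898422,  2.19041807, -0.7329192 ]), 'tvec': array([ 0.29414637, -0.40118698,  1.44231395])}
{'time': 0.1, 'qpos': array([ 1.12894118,  0.47773189,  0.02234346,  1.55634077, -0.01153997,
        1.10930027, -0.08309688]), 'joint_velocities': array([-3.94399975e-04,  1.04483213e-05, -5.49037570e-04, -2.14272400e-03,
        4.70978985e-04, -9.77458652e-04,  1.04025715e-03]), 'joint_torque': array([ 4.31162131e-03, -5.97762251e+01,  1.61355950e+00, -2.81956530e+01,
        1.27906716e-02,  5.02410752e-03,  4.70422617e-05]), 'tcp_pos': array([ 0.22099712, -0.63736229,  0.30301814]), 'orientation': array([-8.06772225e-04,  9.86107492e-01,  1.66106386e-01, -1.79097599e-04]), 'force': array([0.91241442, 0.15768035, 0.07776404]), 'torque': array([ 0.01589103, -0.02407494, -0.03676435]), 'gripper_force': 0.0, 'opening': 0.08529058249170121}
```

View pics/top.png

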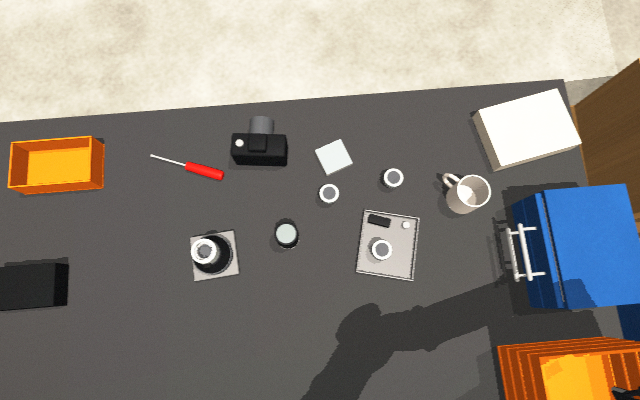

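View pics/scene.png

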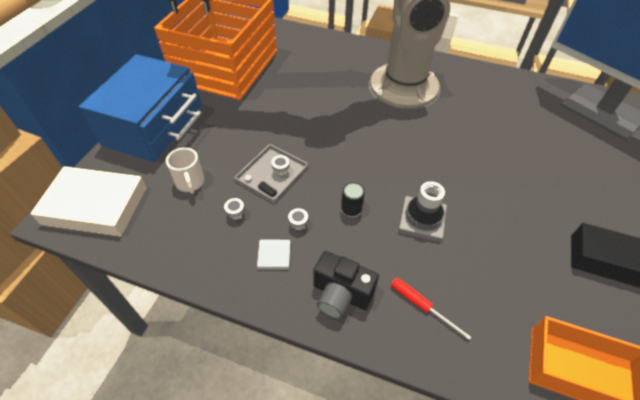

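The top view shows the tray cap at about (382,249), two look-alikes at (329,193) and (393,178), and the lamp tube mouth at about (205,250). The scene view agrees: tray cap (281,163), tube (431,193). Next I'll measure them.

```bash
python3 - <<'E'
from h import *
for n,pts in [("top",dict(cap=(382,249),d1=(329,193),d2=(393,178),lamp=(205,250),lens=(286,234),bat=(379,220),scr=(406,225)))]:
    f=np.load(n+".npz"); P=f["P"]
    for k,(u,v) in pts.items():
        Q=P[v-18:v+19,u-18:u+19].reshape(-1,3); print(k,P[v,u].round(4),"z pct",np.percentile(Q[:,2],[5,50,90,97,99]).round(4))
P=np.load("top.npz")["P"]
for k,(u,v),lo,hi,w in [("cap",(382,249),.042,.055,18),("lamp",(205,250),.118,.135,26)]:
    for n in ["top","scene"]:
        Q=np.load(n+".npz")["P"].reshape(-1,3); c0=P[v,u][:2]
        m=(Q[:,2]>lo)&(Q[:,2]<hi)&(np.linalg.norm(Q[:,:2]-c0,axis=1)<.045)
        q=Q[m]; c,r=cv2.minEnclosingCircle(q[:,:2].astype(np.float32)); print(k,n,len(q),np.round(c,4),round(r,4),q.mean(0).round(4),np.median(q[:,2]))
im=np.load("top.npz")["im"]
a=cv2.resize(im[200:290,345:435],(400,400),interpolation=3);b=cv2.resize(im[215:290,170:245],(400,400),interpolation=3)
cv2.imwrite("pics/crop.png",np.hstack([a,b]))
E
```

```text
cap [ 0.5179 -0.2355  0.0499] z pct [0.0013 0.005  0.0478 0.0498 0.0514]
d1 [ 0.669  -0.1217  0.0391] z pct [-0.0027  0.001   0.0435  0.0462  0.0475]
d2 [ 0.6926 -0.2845  0.0459] z pct [-0.0029  0.0011  0.0436  0.0457  0.0468]
lamp [0.5455 0.1785 0.091 ] z pct [-0.0008  0.0731  0.1251  0.1272  0.1282]
lens [ 0.5683 -0.0099  0.0831] z pct [-0.0024  0.002   0.0815  0.083   0.0843]
bat [ 0.5942 -0.242   0.0169] z pct [-0.0017  0.0041  0.0181  0.0201  0.0211]
scr [ 0.5759 -0.308   0.0172] z pct [-0.0022  0.0031  0.0148  0.0187  0.0202]
cap top 314 [ 0.5178 -0.2341] 0.0247 [ 0.5175 -0.2335  0.0474] 0.047296210136544906
cap scene 198 [ 0.519 -0.235] 0.026 [ 0.5203 -0.2327  0.0482] 0.048342545462749756
lamp top 315 [0.5405 0.1746] 0.0281 [0.5399 0.1751 0.1242] 0.12461423531580924
lamp scene 275 [0.5401 0.1753] 0.0295 [0.541  0.1752 0.1247] 0.12530755318606676
```

View pics/crop.png

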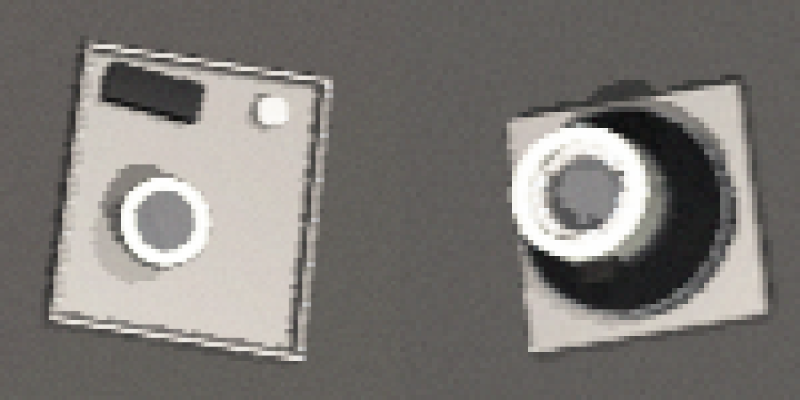

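The crop shows the cap head at (165,220) in the left panel, i.e. full-image (382,249), clear of the battery and thumbscrew. The tube bore is at (583,190) in the right panel, about full-image (204,250). I get cap ≈ (0.518,-0.234), top 0.047, and mouth ≈ (0.540,0.175), rim 0.125, both consistent with the given sizes. I'll close along the tray's long axis and refine both points with the wrist camera.

```bash
cat >> h.py <<'E'
def Q(phi): return np.array([0,np.cos(phi/2),np.sin(phi/2),0.])
def circ(name,c0,lo,hi,r=.04):
    im,d,c=cam(name); P=cloud(c,d).reshape(-1,3); 
    m=(d.ravel()>0)&(P[:,2]>lo)&(P[:,2]<hi)&(np.linalg.norm(P[:,:2]-c0,axis=1)<r); q=P[m]
    cc,rr=cv2.minEnclosingCircle(q[:,:2].astype(np.float32))
    return im,d,c,np.array(cc),rr,q
E
python3 - <<'E'
from h import *
P=np.load("top.npz")["P"]; a=P[209,366]; b=P[270,358]; print("tray dir",a,b,np.degrees(np.arctan2(*(a-b)[1::-1])))
cap=[.518,-.234];l=[.540,.175]
for p in (cap+[.24],cap+[.1],l+[.32],l+[.22]):
    print(p,[(deg,None if (j:=kin.inverse_kinematics(np.array(p),Q(np.radians(deg)))) is None else round(j[6],2)) for deg in range(-180,181,30)])
phi=np.radians(90)
j=kin.inverse_kinematics(np.array(cap+[.25]),Q(phi))
env.reach(np.array(cap+[.25]),Q(phi)); print(env.get_state()["time"],env.get_state()["qpos"],env.get_state()["tcp_pos"])
im,d,c,cc,rr,q=circ("wrist",cap,.042,.055); print(cc,rr,len(q),np.median(q[:,2])); cv2.imwrite("pics/w1.png",im); np.savez("w1.npz",im=im,d=d,P=cloud(c,d))
E
```

```text
tray dir [ 0.62450449 -0.21215045  0.01959658] [ 0.47559821 -0.17780109  0.00210971] -12.989638794693617
[0.518, -0.234, 0.24] [(-180, np.float64(1.59)), (-150, np.float64(1.83)), (-120, np.float64(2.35)), (-90, np.float64(-2.74)), (-60, np.float64(-2.27)), (-30, np.float64(-1.79)), (0, np.float64(-1.31)), (30, np.float64(-0.82)), (60, np.float64(-0.35)), (90, np.float64(0.13)), (120, np.float64(0.61)), (150, np.float64(1.11)), (180, np.float64(1.59))]
[0.518, -0.234, 0.1] [(-180, np.float64(1.45)), (-150, np.float64(1.59)), (-120, np.float64(2.12)), (-90, np.float64(-2.6)), (-60, np.float64(-2.18)), (-30, np.float64(-1.75)), (0, np.float64(-1.33)), (30, np.float64(-0.89)), (60, np.float64(-0.44)), (90, np.float64(0.01)), (120, np.float64(0.47)), (150, np.float64(0.97)), (180, np.float64(1.45))]
[0.54, 0.175, 0.32] [(-180, np.float64(0.72)), (-150, np.float64(1.21)), (-120, np.float64(1.74)), (-90, np.float64(2.26)), (-60, np.float64(-2.43)), (-30, np.float64(-2.75)), (0, np.float64(-2.25)), (30, np.float64(-1.77)), (60, np.float64(-1.29)), (90, np.float64(-0.78)), (120, np.float64(-0.28)), (150, np.float64(0.22)), (180, np.float64(0.72))]
[0.54, 0.175, 0.22] [(-180, np.float64(0.59)), (-150, np.float64(1.06)), (-120, np.float64(1.58)), (-90, np.float64(2.11)), (-60, np.float64(-2.4)), (-30, np.float64(-2.79)), (0, np.float64(-2.29)), (30, np.float64(-1.85)), (60, np.float64(-1.41)), (90, np.float64(-0.91)), (120, np.float64(-0.39)), (150, np.float64(0.1)), (180, np.float64(0.59))]
1.9333 [ 0.65539458  0.39562157 -0.42593558  1.84470341  0.19909442  0.94292088
  0.13756608] [ 0.51748181 -0.2358978   0.2500179 ]
[ 0.5173884  -0.23517011] 0.024702658876776695 1717 0.048198777186075605
```

View pics/w1.png

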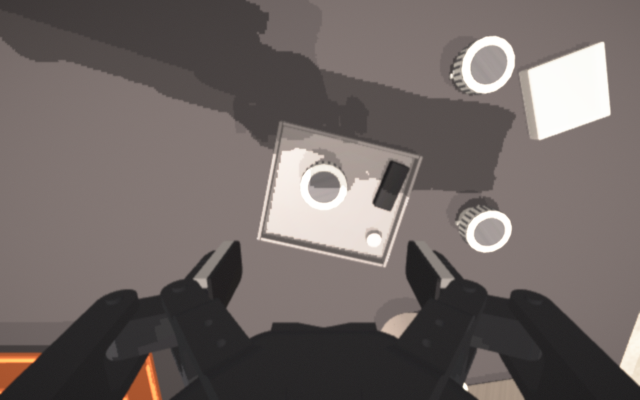

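The wrist view shows the tray cap at (325,187), the battery at (391,185) and the thumbscrew at (374,240). The tray is turned about 13° clockwise. The wrist measurement of the cap is (0.5174,-0.2352), radius 24.7 mm, which fits. I'll now measure the mouth from the same relative pose.

```bash
python3 - <<'E'
from h import *
l=np.array([.540,.175]); phi=np.radians(90)
env.reach(np.array([*l,.328]),Q(phi)); 
for k in range(2):
    env.dwell(.3); s=env.get_state(); print(s["time"],s["tcp_pos"],s["orientation"],s["force"])
    im,d,c,cc,rr,q=circ("wrist",l,.119,.135,.05); print(cc,rr,len(q),np.median(q[:,2]),q.mean(0))
cv2.imwrite("pics/w2.png",im); np.savez("w2.npz",im=im,d=d,P=cloud(c,d))
R=cv2.Rodrigues(c["rvec"])[0]
def pix(p):
    return cv2.projectPoints(np.array([p],float),c["rvec"],c["tvec"],np.array([[c["fx"],0,c["cx"]],[0,c["fy"],c["cy"]],[0,0,1]]),None)[0].ravel()
print("pix",pix([*cc,.125]))
u,v=pix([*cc,.125]).astype(int); cv2.imwrite("pics/w2c.png",cv2.resize(im[max(0,v-50):v+50,u-60:u+60],(720,600),interpolation=3))
E
```

```text
3.825 [0.54020959 0.17430616 0.32784624] [-1.64617198e-05  7.07511703e-01  7.06701611e-01 -1.52533021e-04] [0.7472276  0.88494228 0.13146079]
[0.54019469 0.17406091] 0.02793625369668007 1431 0.1255399325594696 [0.54029499 0.17429793 0.12472193]
4.175 [0.54001094 0.17499378 0.32800462] [2.32244877e-06 7.07125927e-01 7.07087635e-01 1.25412384e-05] [-0.3122406  -0.0886183   0.47480879]
[0.5401395  0.17380041] 0.028049400076270103 1433 0.12550935258093118 [0.54021532 0.17429413 0.12467037]
pix [323.4906384  188.60611694]
```

View pics/w2c.png

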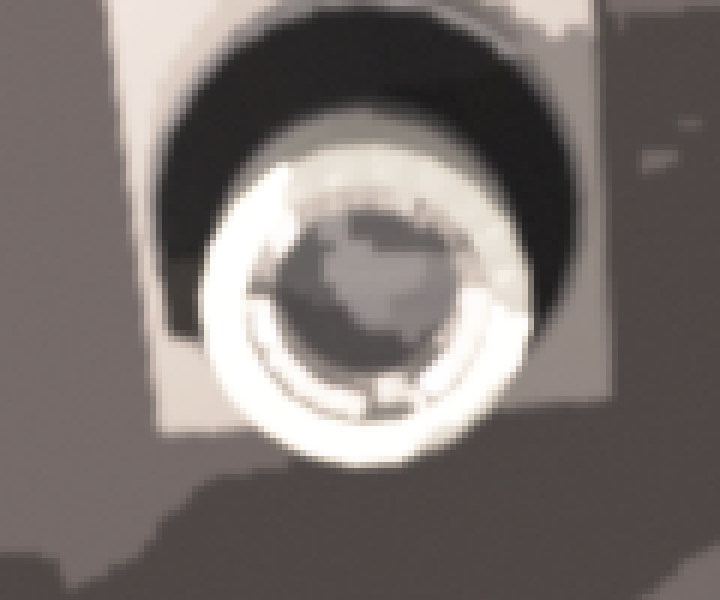

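The mouth shows as a clean ring centred at crop (366,305), full-image about (323.6,188.4), which matches the projected centre. I'll take a second view from the opposite yaw to cancel the wrist-camera bias, then grasp the cap high so the tips clear the rim when it is home.

```bash
python3 - <<'E'
from h import *
l=np.array([.5402,.1744])
def meas(c0,lo,hi,r):
    out=[]
    for k in range(3):
        im,d,c,cc,rr,q=circ("wrist",c0,lo,hi,r); out.append([*cc,rr,*q.mean(0)])
    return np.mean(out,0)
env.goto_joints(kin.inverse_kinematics(np.array([*l,.328]),Q(np.radians(270))));env.dwell(.3); print(env.get_state()["tcp_pos"]);m1=meas(l,.119,.135,.05);print(m1)
env.goto_joints(kin.inverse_kinematics(np.array([*l,.328]),Q(np.radians(90))));env.dwell(.3); m2=meas(l,.119,.135,.05);print(m2)
env.reach(np.array([.518,-.2345,.25]),Q(np.radians(90)));env.dwell(.3);m3=meas([.518,-.2345],.042,.055,.04);print(m3)
env.grip(.068,20);print(env.get_state()["time"],env.get_state()["opening"])
E
```

```text
[0.54017258 0.17444372 0.32801577]
[0.540206   0.17357751 0.02795034 0.54029552 0.17320225 0.12466195]
[0.54021808 0.17356415 0.02793468 0.54028817 0.17313906 0.1246945 ]
[ 0.51743005 -0.23525141  0.02476446  0.51744373 -0.23402578  0.04808173]
10.45 0.06823349694638488
```

```bash
python3 - <<'E'
from h import *
s=env.get_state();print(s["orientation"],s["qpos"][6])
c=[.5174,-.2351]
env.movel(np.array([*c,.14]),velocity=.2)
hit=env.movel(np.array([*c,.101]),velocity=.06,stop_force=8); print(hit,env.get_state()["tcp_pos"],env.get_state()["force"])
if not hit:
    env.grip(.0,20); env.dwell(.2); s=env.get_state(); print("grip",s["opening"],s["gripper_force"],s["tcp_pos"],s["force"])
    env.movel(np.array([*c,.27]),velocity=.15); s=env.get_state(); print(s["opening"],s["gripper_force"],s["force"],s["time"])
    im,d,cc=cam("wrist"); cv2.imwrite("pics/w3.png",im); np.savez("w3.npz",im=im,P=cloud(cc,d))
E
```

```text
[-2.02835867e-05  7.07123858e-01  7.07089704e-01 -2.43777761e-08] 0.130572319567276
False [ 0.51757228 -0.23505988  0.10102794] [0.08022783 0.39478776 0.49721808]
grip 0.047371039860861865 20.688131153583527 [ 0.51764929 -0.23521098  0.10147707] [-1.47020184  0.47820037  5.3338595 ]
0.04750175403161644 20.78941583633423 [-0.16702711 -0.26313068 -0.69915305] 13.7417
```

View pics/w3.png

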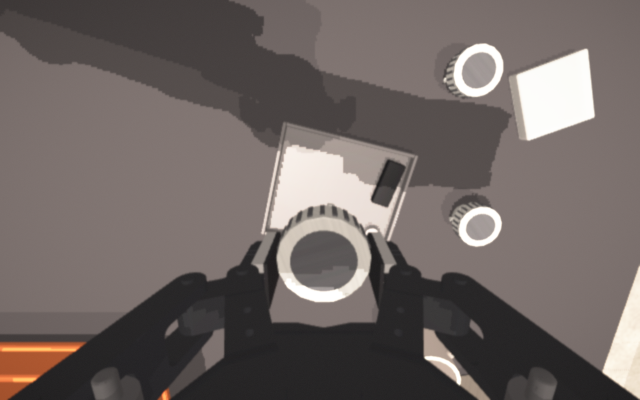

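The cap is gripped and held out of the tray, head centred at about (325,260) between the pads; the tray contents are undisturbed. Next I measure where it sits in the hand, go to the mouth, and come down to contact.

```bash
python3 - <<'E'
from h import *
P=np.load("w3.npz")["P"]; s=env.get_state(); t=s["tcp_pos"]
q=P[205:305,272:378].reshape(-1,3); q=q[(q[:,2]>.19)&(q[:,2]<.24)&(np.linalg.norm(q[:,:2]-t[:2],axis=1)<.035)]
h,e=np.histogram(q[:,2],bins=np.arange(.19,.24,.002)); print(t,dict(zip(e.round(3),h)))
top=np.median(q[:,2]); qq=q[abs(q[:,2]-np.percentile(q[:,2],80))<.004]; print(cv2.minEnclosingCircle(qq[:,:2].astype(np.float32)),qq.mean(0))
A=np.c_[qq[:,:2]-qq[:,:2].mean(0),np.ones(len(qq))]; print("slopes",np.linalg.lstsq(A,qq[:,2],rcond=None)[0])
l=[.5402,.1738]
env.reach(np.array([*l,.27]),Q(np.radians(90))); env.dwell(.4); s=env.get_state(); print(s["time"],s["tcp_pos"],s["qpos"][6],s["force"])
E
```

```text
[ 0.51685094 -0.23494611  0.26886503] {np.float64(0.19): np.int64(0), np.float64(0.192): np.int64(0), np.float64(0.194): np.int64(3), np.float64(0.196): np.int64(23), np.float64(0.198): np.int64(74), np.float64(0.2): np.int64(86), np.float64(0.202): np.int64(99), np.float64(0.204): np.int64(139), np.float64(0.206): np.int64(123), np.float64(0.208): np.int64(152), np.float64(0.21): np.int64(179), np.float64(0.212): np.int64(276), np.float64(0.214): np.int64(4359), np.float64(0.216): np.int64(2001), np.float64(0.218): np.int64(86), np.float64(0.22): np.int64(67), np.float64(0.222): np.int64(81), np.float64(0.224): np.int64(81), np.float64(0.226): np.int64(77), np.float64(0.228): np.int64(54), np.float64(0.23): np.int64(52), np.float64(0.232): np.int64(27), np.float64(0.234): np.int64(13), np.float64(0.236): np.int64(0)}
((0.517282247543335, -0.23249872028827667), 0.0276294257491827) [ 0.51690313 -0.23319274  0.21564622]
slopes [-0.00291505 -0.00952024  0.21564622]
15.7083 [0.54030578 0.17345708 0.27000727] -0.6676376000459798 [-1.37125853  0.47472657 -1.43737462]
```

```bash
cat >> h.py <<'E'
def disc(P,c0,zc,R,tol=.0022):
    """centre of a disc/ring face of outer radius R on plane z=zc"""
    q=P.reshape(-1,3); q=q[(abs(q[:,2]-zc)<tol)&(np.linalg.norm(q[:,:2]-c0,axis=1)<R+.012)][:,:2]
    h=cv2.convexHull((q*1e4).astype(np.float32))
    # drop flying pixels: centre holding most points inside radius R
    from scipy.optimize import differential_evolution as DE
    f=lambda p:-np.sum(1/(1+np.exp((np.linalg.norm(q-p,axis=1)-R)/.0004)))+2*np.sum((np.linalg.norm(q-p,axis=1)<R-.001)*0)
    m=cv2.moments(h); hc=np.array([m['m10'],m['m01']])/m['m00']/1e4
    r=DE(f,[(hc[0]-.004,hc[0]+.004),(hc[1]-.004,hc[1]+.004)],seed=0,tol=1e-8)
    return r.x.round(5),hc.round(5),round(float(np.sqrt(m['m00']/1e8/np.pi)),4),len(q)
E
python3 - <<'E'
from h import *
w1=np.load("w1.npz")["P"];w2=np.load("w2.npz")["P"];w3=np.load("w3.npz")["P"];T=np.load("top.npz")["P"]
print("cap w1",disc(w1,[.5174,-.2345],.0475,.024)); print("cap top",disc(T,[.5174,-.2345],.0475,.024))
print("lamp w2",disc(w2,[.5402,.174],.1253,.0275)); print("lamp top",disc(T,[.5402,.1745],.1253,.0275))
print("held w3",disc(w3,[.517,-.234],.2155,.024))
s=env.get_state();im,d,c=cam("wrist");P=cloud(c,d);np.savez("w4.npz",im=im,P=P)
print(s["tcp_pos"],s["force"]);print("held now",disc(P,s["tcp_pos"][:2],.216,.024)); q=P.reshape(-1,3);q=q[np.linalg.norm(q[:,:2]-s["tcp_pos"][:2],axis=1)<.015];print(np.percentile(q[:,2],[10,50,90]))
E
```

```text
cap w1 (array([ 0.51743, -0.23492]), array([ 0.5174 , -0.23517]), 0.0237, 1622)
cap top (array([ 0.51776, -0.23365]), array([ 0.51768, -0.2337 ]), 0.0233, 237)
lamp w2 (array([0.54023, 0.17419]), array([0.5402 , 0.17396]), 0.0275, 1030)
lamp top (array([0.5405 , 0.17465]), array([0.54032, 0.17464]), 0.0269, 187)
held w3 (array([ 0.51683, -0.23456]), array([ 0.51701, -0.23403]), 0.0264, 6565)
[0.54030578 0.17345708 0.27000727] [-1.37125853  0.47472657 -1.43737462]
held now (array([0.54045, 0.17388]), array([0.54027, 0.17438]), 0.0266, 6559)
[0.21640099 0.27972135 0.29287611]
```

```bash
python3 - <<'E'
from h import *
l=[.5402,.1738]
def st(t):
    s=env.get_state(); print(t,round(s["time"],2),s["tcp_pos"].round(5),"F",s["force"].round(2),"T",s["torque"].round(3),"op",round(s["opening"],4)); return s
env.movel(np.array([*l,.228]),velocity=.1); env.dwell(.2); st("above")
print(env.movel(np.array([*l,.2035]),velocity=.02,stop_force=4)); st("hit"); env.dwell(.2); s=st("rest")
z=s["tcp_pos"][2]
env.movel(np.array([*l,z-.001]),velocity=.01); env.dwell(.15); st("-1mm")
E
```

```text
above 16.52 [0.54058 0.17404 0.22874] F [-0.85 -0.44 -0.85] T [-0.054 -0.008 -0.016] op 0.0469
True
hit 17.32 [0.54019 0.17387 0.21235] F [ 0.   -1.27  5.59] T [-0.167  0.232  0.029] op 0.0471
rest 17.52 [0.54019 0.17383 0.2124 ] F [-1.21 -0.01  6.34] T [-0.086  0.214 -0.03 ] op 0.0471
-1mm 17.93 [0.54035 0.17401 0.21231] F [-3.83 -1.22  8.95] T [-0.289  0.647 -0.015] op 0.0473
```

Contact is at TCP z 0.2124, head about 23 mm above the rim: the lugs are on the crests, as expected. Now I'll back off anticlockwise under light pressure.

```bash
cat >> h.py <<'E'
L=[.5402,.1738]
def st(t):
    s=env.get_state(); print(t,round(s["time"],2),s["tcp_pos"].round(5),"F",s["force"].round(1),"T",s["torque"].round(2),"op",round(s["opening"],4)); return s
E
cat > seek.py <<'E'
from h import *
import sys
phi0=float(sys.argv[1]); z=.2117
for k in range(1,int(sys.argv[2])+1):
    phi=phi0+6*k
    env.movel(np.array([*L,z]),velocity=.03,rot=Q(np.radians(phi)))
    s=st(phi)
    if s["force"][2]<2.5:
        hit=env.movel(np.array([*L,.2025]),velocity=.03,stop_force=5); s=st(("down",hit))
        if s["tcp_pos"][2]<.2075: break
        z=s["tcp_pos"][2]-.0005
    elif s["force"][2]>7.5: z+=.0005
    if abs(s["torque"][2])>.7 : print("torque");break
E
python3 seek.py 90 4
```

```text
96.0 18.18 [0.54072 0.17418 0.21241] F [-0.2 -1.3  5.6] T [-0.04  0.19  0.09] op 0.0471
102.0 18.44 [0.54097 0.17426 0.21245] F [ 0.4 -0.4  5.5] T [-0.    0.06  0.08] op 0.0472
108.0 18.7 [0.54091 0.17425 0.21242] F [-0.2 -1.   6.3] T [-0.02  0.01  0.04] op 0.0472
114.0 18.96 [0.54095 0.17423 0.21243] F [-0.5  0.   6. ] T [-0.   -0.02  0.05] op 0.0469
```

Rotation is smooth at about 6 N, so I continue.

```bash
python3 seek.py 114 17
```

```text
120.0 19.22 [0.54095 0.17424 0.21245] F [0.7 0.3 5.5] T [ 0.   -0.01  0.04] op 0.0469
126.0 19.48 [0.5409  0.17423 0.21241] F [-0.1 -0.3  5.4] T [0.   0.02 0.04] op 0.0473
132.0 19.73 [0.54092 0.17423 0.2124 ] F [ 0.2 -0.4  6.4] T [0.   0.   0.03] op 0.0469
138.0 19.99 [0.5409  0.17417 0.2124 ] F [-0.6  0.1  6.4] T [-0.08  0.03  0.03] op 0.0469
144.0 20.25 [0.5409  0.1742  0.21238] F [-0.  -0.2  6. ] T [-0.07  0.01  0.08] op 0.0472
150.0 20.51 [0.54087 0.17418 0.21238] F [-0.8  0.7  5.8] T [-0.06  0.06  0.05] op 0.0473
156.0 20.77 [0.54091 0.17422 0.21237] F [ 0.7 -0.   6.2] T [-0.01 -0.01  0.07] op 0.0472
162.0 21.02 [0.54087 0.17419 0.21233] F [-0.8 -0.2  5.8] T [0.02 0.02 0.05] op 0.0471
168.0 21.28 [0.53993 0.17381 0.21121] F [ 1.   0.2 -0.5] T [ 0.22 -0.07  0.08] op 0.0471
('down', True) 21.53 [0.53983 0.17398 0.20683] F [ 0.9  1.  -3.6] T [ 0.24 -0.29  0.09] op 0.0474
```

```bash
python3 - <<'E'
from h import *
env.dwell(.2); st("rest")
for k in range(3):
    hit=env.movel(np.array([*L,.2025]),velocity=.015,stop_force=5); env.dwell(.15); s=st(hit)
    if s["tcp_pos"][2]<.2045 : break
E
```

```text
rest 21.73 [0.53988 0.1739  0.20715] F [ 1.7  2.  -5.1] T [ 0.42 -0.29  0.07] op 0.0469
True 22.09 [0.53989 0.174   0.20634] F [1.2 0.6 2.1] T [ 0.11 -0.11  0.09] op 0.047
True 22.5 [0.5402  0.17384 0.20349] F [-0.7 -0.7  6.6] T [-0.11  0.24 -0.02] op 0.0468
```

The head is now about 14.5 mm above the rim, so the lugs are in the thread start. Now running it in clockwise.

```bash
cat > run.py <<'E'
from h import *
import sys
phi0=float(sys.argv[1]); z=float(sys.argv[3])
for k in range(1,int(sys.argv[2])+1):
    phi=phi0-6*k
    env.movel(np.array([*L,z]),velocity=.03,rot=Q(np.radians(phi)))
    s=st((phi,round(z,4))); f=s["force"][2]
    if f>14 or abs(s["torque"][2])>.6: print("stop");break
    z-= .0004 if 2<f<7 else (.0008 if f<=2 else 0)
E
python3 run.py 168 5 .2032
```

```text
(162.0, 0.2032) 22.76 [0.5402  0.17383 0.2032 ] F [-0.8  0.5  3.5] T [ 0.07 -0.01 -0.14] op 0.0473
(156.0, 0.2028) 23.02 [0.54021 0.17383 0.20279] F [-0.3 -0.3  3.2] T [ 0.09 -0.05 -0.04] op 0.047
(150.0, 0.2024) 23.27 [0.5402  0.17379 0.20239] F [-0.4 -0.7  3. ] T [ 0.02 -0.1   0.01] op 0.0469
(144.0, 0.202) 23.53 [0.54019 0.17381 0.20199] F [0.1 0.2 3.5] T [-0.02 -0.08 -0.03] op 0.0471
(138.0, 0.2016) 23.79 [0.54014 0.17379 0.20157] F [-0.8  0.3  2.8] T [ 0.01 -0.11 -0.03] op 0.0471
```

```bash
python3 run.py 138 10 .2012
```

```text
(132.0, 0.2012) 24.05 [0.54016 0.17381 0.20119] F [0.2 0.8 3.4] T [-0.03  0.01 -0.06] op 0.047
(126.0, 0.2008) 24.31 [0.54015 0.17382 0.20078] F [0.4 0.8 3.4] T [-0.03 -0.03 -0.07] op 0.0468
(120.0, 0.2004) 24.57 [0.54015 0.17381 0.20038] F [ 0.2 -1.3  4.1] T [-0.   -0.   -0.06] op 0.0473
(114.0, 0.2) 24.82 [0.54016 0.17383 0.19999] F [0.6 0.  2.9] T [-0.03 -0.01 -0.05] op 0.0474
(108.0, 0.1996) 25.08 [0.54016 0.17379 0.1996 ] F [-0.2 -0.8  4.1] T [-0.03 -0.01 -0.04] op 0.0472
(102.0, 0.1992) 25.34 [0.54039 0.17415 0.19955] F [-0.2 -0.3  4.7] T [ 0.08 -0.08 -0.03] op 0.0473
(96.0, 0.1988) 25.6 [0.54027 0.17428 0.19941] F [-1.2 -0.1  8.7] T [0.02 0.22 0.23] op 0.0471
(90.0, 0.1988) 25.86 [0.54028 0.1741  0.19915] F [-0.  -0.6  6.9] T [0.   0.09 0.26] op 0.047
(84.0, 0.1984) 26.12 [0.54029 0.17403 0.19872] F [-0.7 -1.   6.1] T [-0.07  0.03  0.24] op 0.0468
(78.0, 0.198) 26.38 [0.5403  0.17407 0.19834] F [-0.4 -0.4  5.9] T [-0.02  0.11  0.22] op 0.0471
```

The torque levelled off at about 0.24 N·m while the fingers slipped, so this is probably the end stop. I'll let go, rise and check the height and tilt.

```bash
python3 - <<'E'
from h import *
env.grip(.07); env.dwell(.1); st("open")
env.movel(np.array([*L,.328]),velocity=.15,rot=Q(np.radians(90))); env.dwell(.4); s=st("up")
im,d,c=cam("wrist"); P=cloud(c,d)
for n,PP in [("wrist",P)]:
    q=PP.reshape(-1,3); r=np.linalg.norm(q[:,:2]-[.5402,.1741],axis=1)
    a=q[(r<.021)&(q[:,2]>.13)&(q[:,2]<.17)]; print(n,"head z",np.median(a[:,2]),np.linalg.lstsq(np.c_[a[:,:2]-[.5402,.1741],np.ones(len(a))],a[:,2],rcond=None)[0],len(a))
    b=q[(r>.0252)&(r<.0275)&(q[:,2]>.115)&(q[:,2]<.135)]; print("rim",np.median(b[:,2]),len(b))
    print(disc(PP,[.5402,.1741],np.median(a[:,2]),.024))
cv2.imwrite("pics/w5.png",cv2.resize(im[130:250,255:395],(700,600),interpolation=3))
E
```

```text
open 26.82 [0.54005 0.17369 0.19775] F [-0.2  0.1  0.5] T [-0.01  0.05 -0.01] op 0.07
up 28.24 [0.54014 0.17379 0.32772] F [ 0.5 -0.   0.9] T [-0.01 -0.01  0.03] op 0.0699
wrist head z 0.14636789463559416 [ 0.00111102 -0.00375846  0.14637959] 1497
rim 0.12596880428062995 237
(array([0.54032, 0.17431]), array([0.54029, 0.17418]), 0.0235, 1895)
```

View pics/w5.png

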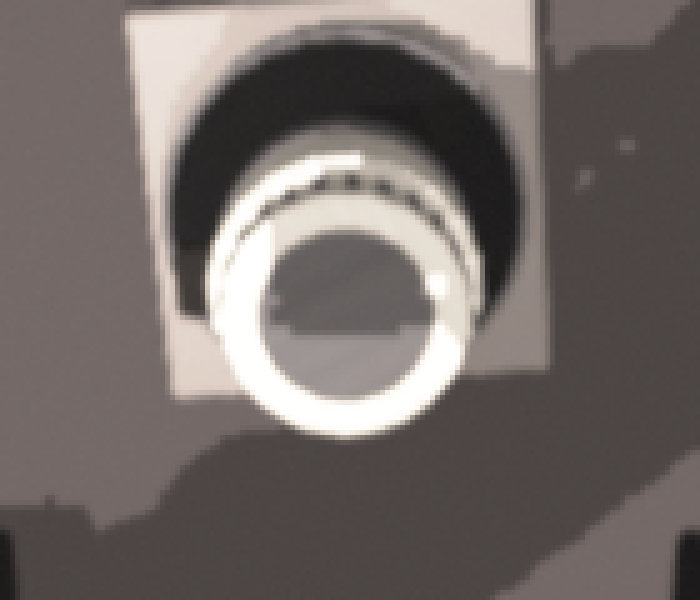

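The crop shows the head at (345,310), level and concentric on the rim. Its top is 20.4 to 20.9 mm above the rim, so the gap is under about 1 mm. There is time to spare, so I'll regrip and turn clockwise a little more to confirm the end stop.

```bash
python3 - <<'E'
from h import *
env.movel(np.array([*L,.23]),velocity=.15); print(env.movel(np.array([*L,.1995]),velocity=.06,stop_force=8)); st("at")
env.grip(0,24); env.dwell(.1); st("grip")
for phi in (84,78,72,66,60):
    env.movel(np.array([*L,.1990]),velocity=.03,rot=Q(np.radians(phi))); s=st(phi)
    if abs(s["torque"][2])>.6 or s["force"][2]>14: break
env.grip(.07); env.dwell(.1)
env.movel(np.array([*L,.328]),velocity=.15,rot=Q(np.radians(90))); env.dwell(.4); st("up")
im,d,c=cam("wrist"); P=cloud(c,d); q=P.reshape(-1,3); r=np.linalg.norm(q[:,:2]-[.5402,.1741],axis=1)
a=q[(r<.021)&(q[:,2]>.13)&(q[:,2]<.17)]; print("head z",np.median(a[:,2]),np.linalg.lstsq(np.c_[a[:,:2]-[.5402,.1741],np.ones(len(a))],a[:,2],rcond=None)[0])
print(disc(P,[.5402,.1741],np.median(a[:,2]),.024))
E
```

```text
False
at 29.75 [0.54022 0.17389 0.19936] F [-0.5  0.2 -0.2] T [ 0.01 -0.08  0.  ] op 0.0702
grip 30.18 [0.54034 0.17398 0.20004] F [-1.5 -1.4  4.2] T [-0.07  0.37  0.  ] op 0.0471
84 30.44 [0.54036 0.17431 0.19982] F [-2.2  0.1  7.7] T [-0.07  0.38  0.21] op 0.0469
78 30.7 [0.54035 0.17428 0.19958] F [-2.   0.2  6.2] T [-0.02  0.37  0.25] op 0.0469
72 30.96 [0.54039 0.17427 0.19937] F [-1.   0.6  6.3] T [0.08 0.17 0.22] op 0.0469
66 31.22 [0.54036 0.17409 0.19917] F [0.1 1.  4.2] T [0.26 0.09 0.23] op 0.0474
60 31.48 [0.54026 0.17385 0.19897] F [-0.5  0.5  3.9] T [0.16 0.05 0.24] op 0.047
up 33.33 [0.54013 0.17384 0.32775] F [-0.9 -0.1  0.5] T [ 0.02 -0.02 -0.05] op 0.0698
head z 0.14637027380019996 [ 0.00175777 -0.00284659  0.14635958]
(array([0.54027, 0.1743 ]), array([0.54024, 0.17414]), 0.0235, 1898)
```

The height is unchanged and the fingers slipped against the end stop, so the cap is fully home. Handing in.

```bash
python3 -c "
from h import *
print(job.job_done())"
```

```text
the job is handed in; nothing more can be done
None
```

The end cap is screwed into the lamp's tube against its end stop and let go, with the head level and measured within about 1 mm of resting on the rim; I handed the job in at about 33 s, and no verdict came back.

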